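# Dress the bench sander spindle

### The arm

A 6-joint arm with a two-finger parallel gripper is mounted at the origin on the work surface. World frame = base frame: x ahead of the robot, y to its left, z up, the work surface at z = 0. Lengths are in m, angles in rad, forces in N, time in s.
With the tool pointing down it reaches from about 0.35 to 0.85 m from the base axis. Payload 8.1 kg.
Tool frame: the origin (TCP) lies between the finger pads; the fingertips stand 11 mm ahead of it and the grasp point (between the pads) lies 8 mm behind it (tips_ahead is the z of the fingertips in the tool frame, in m); z points along the fingers, y is the line along which they close (so a half turn about z gives the same grasp; the last joint's range is limited). The gripper opens to 93 mm and grips with 3 to 60 N. Pads are 15 mm wide; open, the fingers measure 128 mm over their backs; the gripper's body (75 mm by 188 mm) begins 65 mm behind the grasp point.
Start: joints at [-1.201, 0.13, 1.488, -0, 1.523, -0.085], TCP at [0.264, -0.539, 0.23] pointing down, gripper open.
Joint ranges: [-2.96, 2.96], [-0.89, 2.26], [0.02, 2.5], [-1.34, 4.48], [0, 2.73], [-2.66, 2.66]. Speed limits (rad/s): [2.39, 2.39, 2.79, 3.14, 3.14, 3.14].

### API

Orientations are given as a rotation vector (axis times angle).
In Python, from plant import read_state, read_camera, close_job, tips_ahead gives the robot as it stands. The module is installed in compiled form; this text tells all that it offers.
- The arm moves only by the tool move_arm, never from a script. Its argument "plan" is a list of rows, each a list of 7 numbers: the turn, a rotation vector about the tool's x, y, z in units of 6 degrees (1.0 is 6 degrees), then the shift along the tool's x, y, z in units of 25 mm (1.0 is 25 mm), then the finger opening in mm, from 0 to 93. A call has exactly 10 rows; each row shifts and turns the commanded pose from where the row before left it, along the tool's axes as they then stand; what a row does not reach is not made up. A row lasts 1/10 s, in which the tool goes at most 50 mm and 8.59 degrees, less where a joint would pass 70% of its speed; a pose out of reach is approached as far as the arm can. A call is refused whole if a number of a shift passes 1 or a number of a turn 1, either way. A call with a gripper value outside its range is refused whole. The fingers move at their own pace and stop on an object; "force" is the grip in N (left out, the last holds). Time passes only in rows, so rows that do not move let the fingers close, or fill a call up. It gives the time, the measured TCP pose, the force, the opening and the grip force at its end, in the units of the state.
- read_state(): the state, without advancing time (a new reading comes with each control period).
- read_camera(name): name is "scene" or "top" or "wrist"; returns a dict with "frame" (384x512x3 uint8, red, green, blue), "z_map" (384x512 float32, m along the optical axis (not along the pixel's ray), 0 where there is no reading), "fx", "fy", "cx", "cy" (pixels), "distortion" ([k1, k2, p1, p2, k3] as OpenCV has them; the pictures are not rectified), "rvec" (rotation vector, rad) and "tvec" (3), from world to camera coordinates, as OpenCV has them. Camera axes: x right, y down, z forward; pixel columns grow to the right and rows downward; lengths in m; the calibration is good to about 2 mm. A picture is of the moment at which its call begins.
- close_job(): hands the job in; it is judged then, once.
The state is a dict: "t": time; "q": joint angles; "dq": joint speeds; "joint_torque": joint torques, N m; "tool_pos": TCP position; "orientation": TCP orientation; "force": force on the tool from outside, world axes, zero at the start; "wrist_torque": the same for the moment, N m; "opening": finger opening in m; "gripper_force": force on a finger pad.
Only numpy, scipy, OpenCV 4.12 (cv2) and the standard library are available. Lean on these libraries where they do the work, as an engineer would, in place of code of your own. Each camera call takes 0.05 s, during which the arm holds its last target. There are 200 camera calls.

### The job

Fit the sanding drum on the upright spindle of the bench sander: slide the drum down over the post, teeth downwards, and turn it by feel until it drops fully home over the drive dogs, then put the clamp collar on it, hub upwards. Last push the cap onto the post until it snaps home on the collar, and keep it pressed down there with about 10 N for half a second before letting go. Press gently throughout so that the drum is not crushed, and leave the other things on the bench where they are.

Things in the scene. Friction and masses are not known exactly. Their poses are not given: they have to be found in the camera images.
- sander: head of a bench spindle sander, fixed: blue housing 180 x 160 mm with an aluminium top plate 32 mm above the bench. Origin at the centre of its underside, z up. At its centre a dark steel flange (52 mm across, top at 37 mm) and an upright steel post.
- seat (a point): point on the spindle axis at the flange top, z up along the post. Seated: drum origin here, collar origin 32 mm above, cap origin 46 mm above. On the flange stand two opposite drive dogs, 5 mm high, 5 mm wide, 15.5 to 22 mm off the axis. The flange and dogs are braked at an angle that is not reported, is not the housing's, and differs each time.
- post_top (a point): tip of the post, 60 mm above the flange top; the post is 14 mm across and its last 5 mm taper to 6 mm
- balls (a point): point on the post's axis at the height of three sprung balls (8 mm across) that stick 2.3 mm out of the post, 54.5 mm above the flange top
- drum: sanding drum 50 mm across, 32 mm high, brown grit on a black core, 20.5 mm bore; about 0.14 kg. Origin at the centre of its underside, z up. Its lowest 6 mm are four teeth, 90 degrees apart, 15 mm wide, 13 to 24 mm off the axis. With teeth on the dogs it stands 5 mm too high; within 0.1 rad of any of four angles its gaps pass over the dogs. Starts on its teeth. Over 40 N crushes it.
- collar: aluminium clamp collar: a flange 46 mm across and 4 mm thick with a hub 28 mm across and 10 mm high on it, 20.5 mm through bore; about 0.06 kg. Origin at the centre of its underside, z up. Starts with its hub up; grip it by the hub.
- cap: black push-on cap 34 mm across, 30 mm high, 0.06 kg. Origin at the centre of its underside, z up. Blind bore below: 16 mm wide at the lip (5 mm long), then 21 mm wide, 24 mm deep in all. Starts bore down. The lip meets the balls about 11 mm before home; pushing past them takes about 6 to 15 N, then it runs on and stops hard on the hub.
- offcut: loose plywood offcut 90 x 60 x 18 mm, origin at the centre of its underside; leave it alone
- wrench: loose steel wrench 160 mm long, lying flat; leave it alone
- jar: loose jar 52 mm across and 70 mm high, origin at the centre of its underside; leave it alone

How it is judged:
On the way, in this order (a step that is already met when the one before it is completed fails the run):
1. the drum is fully home on the flange, over the dogs (z of drum in the frame of seat between -0.002 and 0.002 m and horizontal distance between drum and seat below 0.004 m and angle between drum's own z axis and vertical below 0.08 rad), for 0.2 s.
2. the collar lies flat on the drum round the post, hub up, before the cap goes on (z of collar in the frame of seat between 0.029 and 0.0345 m and horizontal distance between collar and seat below 0.004 m and angle between collar's own z axis and vertical below 0.1 rad), for 0.2 s.
3. the cap is snapped home on the collar and pressed down on it with more than 5 N (z of cap in the frame of seat between 0.043 and 0.0485 m and horizontal distance between cap and seat below 0.004 m and angle between cap's own z axis and vertical below 0.1 rad and contact force between cap and collar above 5 N), for 0.2 s.
At the end, for the whole second after the job is handed in: Drum, collar and cap are stacked in that order on the post, upright and centred within 4 mm: the drum's underside within 2 mm of the flange top, the collar's within about 2.5 mm of 32 mm above it, the cap's within about 2.5 mm of 46 mm above it, all at rest and released (all of step 1 and all of step 2 and z of cap in the frame of seat between 0.043 and 0.0485 m and horizontal distance between cap and seat below 0.004 m and angle between cap's own z axis and vertical below 0.1 rad and linear speed of each of cap, drum below 0.02 m/s); the robot touches nothing.
It fails at once if the drum is pressed against the sander with more than 40 N (contact force between drum and sander above 40 N).
It fails at once if the collar or the cap is pressed against the sander with more than 40 N (contact force between any of collar, cap and sander above 40 N).
It fails at once if the offcut, the wrench or the jar is shifted by more than 20 mm (distance of any of offcut, wrench, jar from where it was at the start of the episode above 0.02 m).
It also fails if it takes over 72 s, if anything falls off the work surface, if the arm or the gripper's body presses on something with over 40 N, if the wrist force passes 120 N, or if a joint passes its speed limit or range.

## Working session

There is one attempt and no reset: what is moved stays moved. The work goes in short steps, Python scripts to look and compute and a tool call to move; the robot and the scene stay as the last step left them, time stands still between calls to the robot, and variables do not carry over. Pictures are saved under pics/ and viewed, at most 10 in all, crops included, and the job is handed in when it is done.

Besides the shell and the picture viewer there is one more tool, called in YAML: its name, and indented under it one key for each argument. move_arm: Moves the arm, as the interface text tells. Its arguments: {"type":"object","properties":{"plan":{"type":"array","items":{"type":"array","items":{"type":"number"}}},"force":{"type":"number"}},"required":["plan"]}

```bash
mkdir -p pics && cat > h.py <<'E'
import numpy as np, cv2
from plant import *
from scipy.spatial.transform import Rotation as R
def cam(n,save=None):
    c=read_camera(n)
    if save: cv2.imwrite('pics/'+save,c['frame'][:,:,::-1])
    np.savez(''+n+'.npz',**c); return c
def cloud(c):
    h,w=c['z_map'].shape
    u,v=np.meshgrid(np.arange(w),np.arange(h))
    K=np.array([[c['fx'],0,c['cx']],[0,c['fy'],c['cy']],[0,0,1]],float)
    p=cv2.undistortPoints(np.stack([u,v],-1).reshape(-1,1,2).astype(np.float64),K,np.array(c['distortion'],float)).reshape(h,w,2)
    z=c['z_map'].astype(float)
    P=np.dstack([p*z[...,None],z])
    Rm=cv2.Rodrigues(np.array(c['rvec'],float))[0]
    W=(P-np.array(c['tvec'],float).reshape(3))@Rm
    W[z==0]=np.nan
    return W
def st():
    s=read_state(); r=R.from_rotvec(s['orientation']).as_matrix()
    print('t',s['t'],'p',np.round(s['tool_pos'],4),'x',np.round(r[:,0],3),'y',np.round(r[:,1],3),'z',np.round(r[:,2],3),'F',np.round(s['force'],1),'T',np.round(s['wrist_torque'],2),'op',s['opening'],s['gripper_force'],'q',np.round(s['q'],2))
    return s,r
E
python3 - <<'E'
from h import *
st(); print(tips_ahead)
a=cam('scene');b=cam('top')
cv2.imwrite('pics/a.png',cv2.resize(b['frame'][:,:,::-1],(800,600)))
cv2.imwrite('pics/b.png',a['frame'][:,:,::-1])
W=cloud(b); print(np.nanmin(W.reshape(-1,3),0),np.nanmax(W.reshape(-1,3),0), b['tvec'],b['rvec'])
E
```

```text
t 0.0 p [ 0.2634 -0.5385  0.2286] x [0.898 0.439 0.   ] y [ 0.439 -0.898 -0.002] z [-0.001  0.002 -1.   ] F [-0.4  0.5  0.4] T [-0.   -0.    0.01] op 0.09305751344369657 0.0 q [-1.2   0.13  1.49  0.    1.52 -0.09]
0.011
[ 0.22187056 -1.05337184 -0.7677417 ] [1.59122679 1.02280915 0.09854114] [0.02236694 0.62018923 0.93900071] [ 2.09495853 -2.14092497  0.21289322]
```

View pics/a.png

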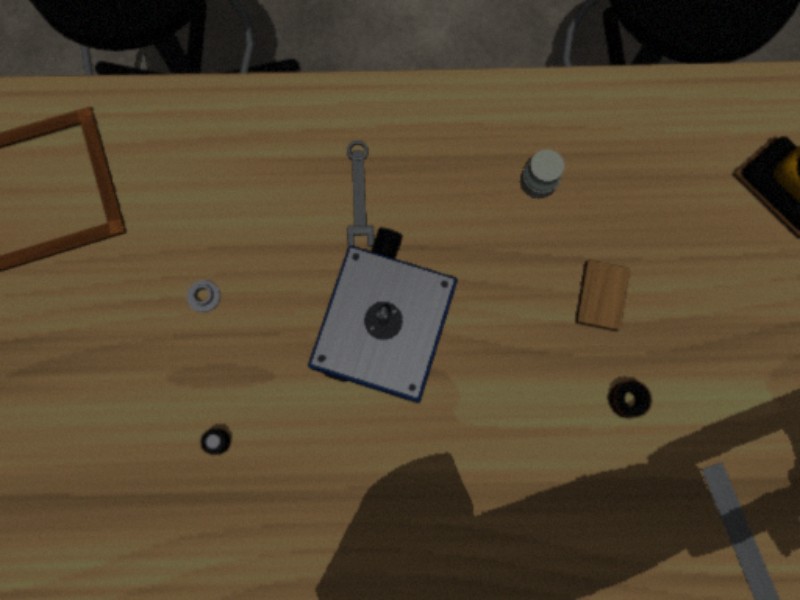

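View pics/b.png

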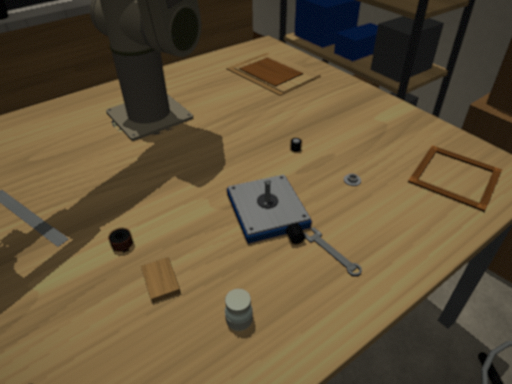

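Top view, in 800x600 pixels: sander flange at (383,320), drum (630,398), collar (204,296), cap (215,440), offcut (604,295), jar (545,170) and wrench (358,195). Next I segment each from the depth map.

```bash
python3 - <<'E'
from h import *
b=dict(np.load('top.npz'));W=cloud(b);s=1.5625
def reg(u,v,r,lo,hi):
    u,v=int(u/s),int(v/s);r=int(r/s)
    P=W[v-r:v+r+1,u-r:u+r+1].reshape(-1,3);P=P[np.isfinite(P[:,2])]
    return P[(P[:,2]>lo)&(P[:,2]<hi)]
def circ(P,n):
    Q=P[:,:2].astype(np.float32);(c,rad)=cv2.minEnclosingCircle(Q)
    print(n,len(P),'mean',P.mean(0).round(4),'minc',np.round(c,4),round(rad,4),'z',np.percentile(P[:,2],[5,50,95]).round(4))
circ(reg(630,398,40,.024,.04),'drumtop')
circ(reg(204,296,35,.0085,.03),'hub'); circ(reg(204,296,35,.002,.03),'collar')
circ(reg(215,440,35,.022,.04),'cap')
circ(reg(383,320,25,.045,.12),'post');circ(reg(383,320,25,.08,.12),'posttop')
circ(reg(545,165,40,.06,.09),'jar');circ(reg(604,295,50,.012,.03),'offcut')
P=reg(383,320,110,.025,.034);r=cv2.minAreaRect((P[:,:2]*1000).astype(np.float32));print('plate',r,np.median(P[:,2]))
for n,c in (('top',b),('scene',dict(np.load('scene.npz')))):
    Wc=cloud(c);m=(abs(Wc[...,0]-r[0][0]/1000)<.012)&(abs(Wc[...,1]-r[0][1]/1000)<.012)
    for z in (.05,.06,.07,.08,.088):
        k=m&(abs(Wc[...,2]-z)<.005)
        if k.sum():print(n,z,k.sum(),Wc[k].mean(0).round(4),Wc[k].min(0).round(4),Wc[k].max(0).round(4))
# bench height
print('bench',np.nanmedian(W[180:220,150:170,2]),np.nanmedian(W[270:280,340:370,2]))
f=b['frame'];u,v=int(383/s),int(320/s)
cv2.imwrite('pics/c.png',cv2.resize(f[v-24:v+24,u-32:u+32,::-1],(800,600),interpolation=cv2.INTER_CUBIC))
E
```

```text
drumtop 433 mean [ 0.4805 -0.2984  0.0314] minc [ 0.48   -0.2993] 0.0266 z [0.0281 0.0315 0.0346]
hub 74 mean [0.6374 0.2806 0.0135] minc [0.6376 0.2808] 0.0144 z [0.0103 0.0137 0.0162]
collar 439 mean [0.6361 0.2797 0.0053] minc [0.6356 0.2827] 0.0665 z [0.0021 0.0035 0.0145]
cap 224 mean [0.4369 0.2545 0.0294] minc [0.4374 0.2554] 0.0173 z [0.0258 0.0295 0.0328]
post 73 mean [0.5899 0.0296 0.0856] minc [0.5916 0.03  ] 0.0087 z [0.053  0.0932 0.0977]
posttop 55 mean [0.5911 0.0298 0.0935] minc [0.5916 0.03  ] 0.0087 z [0.0826 0.0945 0.098 ]
jar 377 mean [ 0.7936 -0.1965  0.0688] minc [ 0.7948 -0.1968] 0.0235 z [0.0655 0.0689 0.0717]
offcut 1138 mean [ 0.6241 -0.2747  0.0175] minc [ 0.6257 -0.2747] 0.053 z [0.0142 0.0175 0.0206]
plate ((608.660400390625, 23.414100646972656), (158.40316772460938, 215.26138305664062), 71.0726318359375) 0.031276368575569855
top 0.088 1 [0.5984 0.0323 0.0891] [0.5984 0.0323 0.0891] [0.5984 0.0323 0.0891]
scene 0.05 10 [0.5977 0.0278 0.0498] [0.5968 0.0239 0.0453] [0.5988 0.0325 0.0543]
scene 0.06 7 [0.5979 0.0304 0.0591] [0.597  0.0272 0.0553] [0.5994 0.0329 0.0629]
scene 0.07 9 [0.5985 0.0283 0.0699] [0.5968 0.0241 0.0667] [0.6002 0.0326 0.0745]
scene 0.08 10 [0.5982 0.0285 0.0797] [0.5967 0.0241 0.075 ] [0.5999 0.0326 0.0832]
scene 0.088 9 [0.5982 0.0273 0.0872] [0.597  0.0232 0.0831] [0.5999 0.0321 0.0921]
bench -0.00035342934322539927 -0.0004217765161490573
```

View pics/c.png

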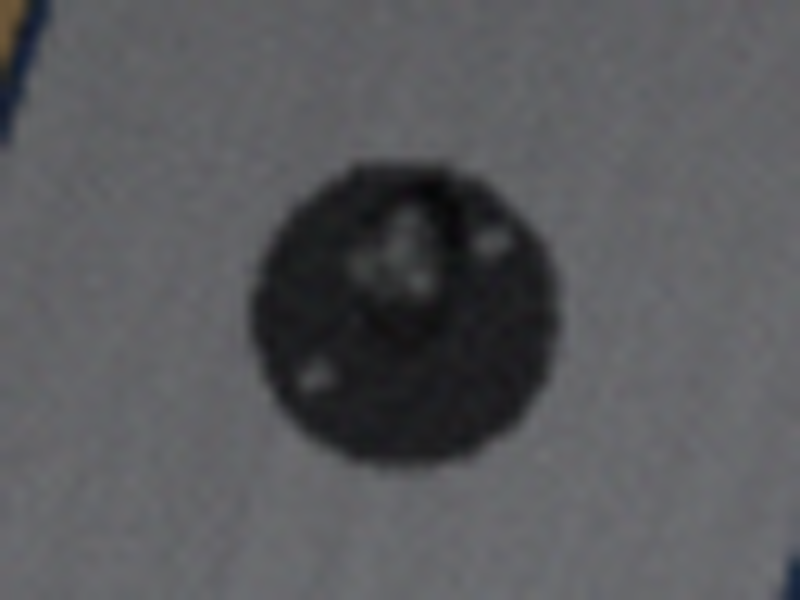

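The crop shows the flange circle centred at about (406,312), with the drive dogs at (490,240) and (317,377). The post tip leans to (405,215) by parallax. First move: towards the drum.

move_arm:
  plan:
    - [0,0,0,1,-0.4,0.2,93]
    - [0,0,0,1,-0.4,0.2,93]
    - [0,0,0,1,-0.4,0.2,93]
    - [0,0,0,1,-0.4,0.2,93]
    - [0,0,0,1,-0.4,0.2,93]
    - [0,0,0,1,-0.4,0.2,93]
    - [0,0,0,1,-0.4,0.2,93]
    - [0,0,0,1,-0.4,0.2,93]
    - [0,0,0,1,-0.4,0.2,93]
    - [0,0,0,0.6,-0.2,0.2,93]
  force: 20

```text
t: 1.1
tool_pos: [0.4383, -0.3466, 0.179]
orientation: [-3.059, -0.71, 0.0]
force: [0.2, 0.2, 0.5]
opening: 0.0932
gripper_force: 0.0
```

```bash
cat >> h.py <<'E'
def ray(c,pts,z):
    K=np.array([[c['fx'],0,c['cx']],[0,c['fy'],c['cy']],[0,0,1]],float)
    p=cv2.undistortPoints(np.array(pts,float).reshape(-1,1,2),K,np.array(c['distortion'],float)).reshape(-1,2)
    Rm=cv2.Rodrigues(np.array(c['rvec'],float))[0]
    o=-Rm.T@np.array(c['tvec'],float).reshape(3); d=np.c_[p,np.ones(len(p))]@Rm
    return o+d*((z-o[2])/d[:,2])[:,None]
E
python3 - <<'E'
from h import *
b=dict(np.load('top.npz'));u,v=245,204
f=lambda x,y:((x+.5)/12.5-.5+u-32,(y+.5)/12.5-.5+v-24)
F=ray(b,[f(406,312)],.037)[0];print('flange',F)
D=ray(b,[f(490,240),f(317,377)],.042);print('dogs',D,D.mean(0),np.degrees(np.arctan2(*(D[0]-D[1])[1::-1])))
print('tip',ray(b,[f(405,215)],.097))
st();c=cam('wrist','w1.png')
W=cloud(c);m=(W[...,2]>.025)&(W[...,2]<.04)&(np.hypot(W[...,0]-.48,W[...,1]+.3)<.04)
print(m.sum(),W[m].mean(0),cv2.minEnclosingCircle(W[m][:,:2].astype(np.float32)))
E
```

```text
flange [0.59175205 0.02939854 0.037     ]
dogs [[0.60288563 0.01496336 0.042     ]
 [0.58020689 0.04442169 0.042     ]] [0.59154626 0.02969252 0.042     ] -52.4088309742748
tip [[0.59735853 0.02830644 0.097     ]]
t 1.1 p [ 0.4383 -0.3466  0.179 ] x [0.898 0.44  0.   ] y [ 0.44  -0.898 -0.001] z [-0.     0.001 -1.   ] F [0.2 0.2 0.5] T [ 0.01 -0.01  0.04] op 0.09316671326826843 0.0 q [-0.76  0.05  1.67  0.    1.43  0.35]
1424 [ 0.48378439 -0.29904275  0.03264954] ((0.4836229979991913, -0.299256294965744), 0.025026384741067886)
```

View pics/w1.png

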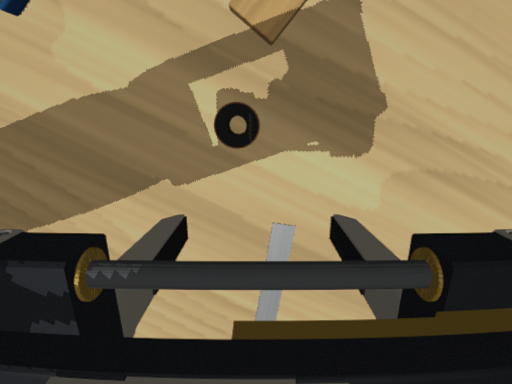

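Wrist view: the drum is at (237,125), the fingers are at the left and right, and tool +x is up in the picture. Descending to just above the drum.

move_arm:
  plan:
    - [0,0,0,0.41,-0.15,0.6,93]
    - [0,0,0,0.41,-0.15,0.6,93]
    - [0,0,0,0.41,-0.15,0.6,93]
    - [0,0,0,0.41,-0.15,0.6,93]
    - [0,0,0,0.41,-0.15,0.6,93]
    - [0,0,0,0.41,-0.15,0.6,93]
    - [0,0,0,0,0,0.6,93]
    - [0,0,0,0,0,0.4,93]
    - [0,0,0,0,0,0.2,93]
    - [0,0,0,0,0,0,93]

```text
t: 2.15
tool_pos: [0.4822, -0.3011, 0.0588]
orientation: [-3.06, -0.707, 0.001]
force: [-0.6, 0.2, 0.2]
opening: 0.0933
gripper_force: 0.0
```

```bash
python3 - <<'E'
from h import *
s,r=st();c=cam('wrist','w2.png')
W=cloud(c);m=(W[...,2]>.028)&(W[...,2]<.037)&(np.hypot(W[...,0]-.483,W[...,1]+.3)<.032)
P=W[m];print(m.sum(),P.mean(0),cv2.minEnclosingCircle(P[:,:2].astype(np.float32)))
t=(P-s['tool_pos'])@r; print('tool-frame circle',cv2.minEnclosingCircle(t[:,:2].astype(np.float32)), t.min(0),t.max(0))
E
```

```text
t 2.15 p [ 0.4822 -0.3011  0.0588] x [ 0.899  0.439 -0.001] y [ 0.439 -0.899 -0.001] z [-0.001  0.001 -1.   ] F [-0.6  0.2  0.2] T [-0.05 -0.04  0.  ] op 0.09327608438999077 0.0 q [-0.65  0.2   1.74 -0.    1.21  0.47]
3219 [ 0.4846761  -0.29873313  0.03260665] ((0.4834008514881134, -0.29919862747192383), 0.025458890944719315)
tool-frame circle ((0.0019275263184681535, -0.0011100351111963391), 0.025458965450525284) [-0.02285329 -0.02558247  0.02395867] [0.02729067 0.0235602  0.0307284 ]
```

View pics/w2.png

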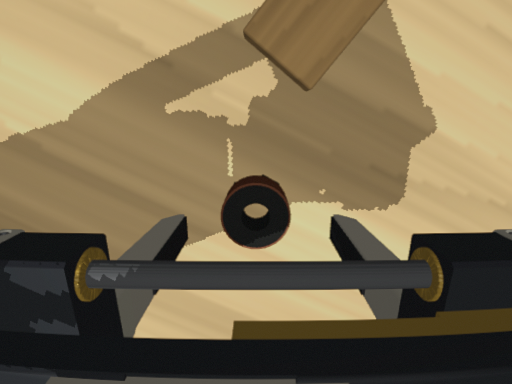

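The drum sits between the fingers, its top centre at (256,212). It is 2 mm ahead in tool x. Lowering and gripping.

move_arm:
  plan:
    - [0,0,0,0.04,-0.02,0.4,93]
    - [0,0,0,0.04,-0.02,0.4,93]
    - [0,0,0,0,0,0.4,93]
    - [0,0,0,0,0,0.3,93]
    - [0,0,0,0,0,0.17,93]
    - [0,0,0,0,0,0,93]
    - [0,0,0,0,0,0,40]
    - [0,0,0,0,0,0,40]
    - [0,0,0,0,0,0,40]
    - [0,0,0,0,0,0,40]
  force: 15

```text
t: 3.2
tool_pos: [0.4844, -0.2994, 0.0183]
orientation: [3.06, 0.708, 0.001]
force: [0.4, -0.7, -0.6]
opening: 0.0654
gripper_force: 0.0
```

move_arm:
  plan:
    - [0,0,0,0,0,0,40]
    - [0,0,0,0,0,0,40]
    - [0,0,0,0,0,0,40]
    - [0,0,0,0,0,0,40]
    - [0,0,0,0,0,0,40]
    - [0,0,0,0,0,-0.5,40]
    - [0,0,0,0,0,-1,40]
    - [0,0,0,0,0,-1,40]
    - [0,0,0,0,0,-1,40]
    - [0,0,0,0,0,-1,40]

```text
t: 4.2
tool_pos: [0.4841, -0.2993, 0.132]
orientation: [3.06, 0.708, 0.0]
force: [0.7, -0.4, -1.5]
opening: 0.0496
gripper_force: 15.0
```

```bash
python3 - <<'E'
from h import *
s,r=st()
for T in ([.595,.029],[.53,-.02]): print(((np.r_[T,0]-s['tool_pos'])@r)/.025)
E
```

```text
t 4.2 p [ 0.4841 -0.2993  0.132 ] x [ 0.898  0.439 -0.   ] y [ 0.439 -0.898  0.   ] z [ 0. -0. -1.] F [ 0.7 -0.4 -1.5] T [ 0.   -0.02 -0.  ] op 0.04958982573114229 14.999459087848663 q [-0.64  0.11  1.69 -0.    1.34  0.47]
[ 9.75439011 -9.8505256   5.27653847]
[ 6.55773803 -9.2316432   5.27677361]
```

move_arm:
  plan:
    - [0,0,0,0.65,-0.98,-0.1,40]
    - [0,0,0,0.65,-0.98,-0.1,40]
    - [0,0,0,0.65,-0.98,-0.1,40]
    - [0,0,0,0.65,-0.98,-0.1,40]
    - [0,0,0,0.65,-0.98,-0.1,40]
    - [0,0,0,0.65,-0.98,-0.1,40]
    - [0,0,0,0.65,-0.98,0,40]
    - [0,0,0,0.65,-0.98,0,40]
    - [0,0,0,0.65,-0.98,0,40]
    - [0,0,0,0.65,-0.98,0,40]

```text
t: 5.2
tool_pos: [0.5226, -0.0067, 0.1461]
orientation: [3.06, 0.708, 0.001]
force: [-0.1, 1.0, -2.1]
opening: 0.0497
gripper_force: 15.0
```

```bash
python3 - <<'E'
from h import *
s,r=st();c=cam('wrist');f=c['frame']
W=cloud(c)
m=(W[...,2]>.088)&(W[...,2]<.1)&(np.hypot(W[...,0]-.595,W[...,1]-.029)<.02)
P=W[m];print('tip',m.sum(),P.mean(0),P.min(0),P.max(0));print(np.argwhere(m).mean(0))
h=(W[...,2]>.034)&(W[...,2]<.045)&(np.hypot(W[...,0]-.595,W[...,1]-.029)<.04)
P=W[h];print('fl',h.sum(),P.mean(0),cv2.minEnclosingCircle(P[:,:2].astype(np.float32)))
v,u=np.argwhere(h).mean(0).astype(int);print(u,v)
cv2.imwrite('pics/w3.png',cv2.resize(f[max(v-75,0):v+75,u-100:u+100,::-1],None,fx=4,fy=4,interpolation=cv2.INTER_CUBIC));print(max(v-75,0),u-100)
E
```

```text
t 5.2 p [ 0.5226 -0.0067  0.1461] x [0.898 0.439 0.   ] y [ 0.439 -0.898  0.001] z [ 0.001 -0.    -1.   ] F [-0.1  1.  -2.1] T [-0.05 -0.05 -0.02] op 0.04973898790522093 14.998809099197388 q [-0.11 -0.02  1.8  -0.    1.36  1.01]
tip 386 [0.59449804 0.02955208 0.09574845] [0.58675319 0.02215218 0.0917536 ] [0.60323339 0.03868241 0.0992955 ]
[102.55181347 255.62694301]
fl 2227 [0.59492717 0.0297012  0.03773739] ((0.5951561331748962, 0.02889796905219555), 0.039815254509449005)
256 104
29 156
```

View pics/w3.png

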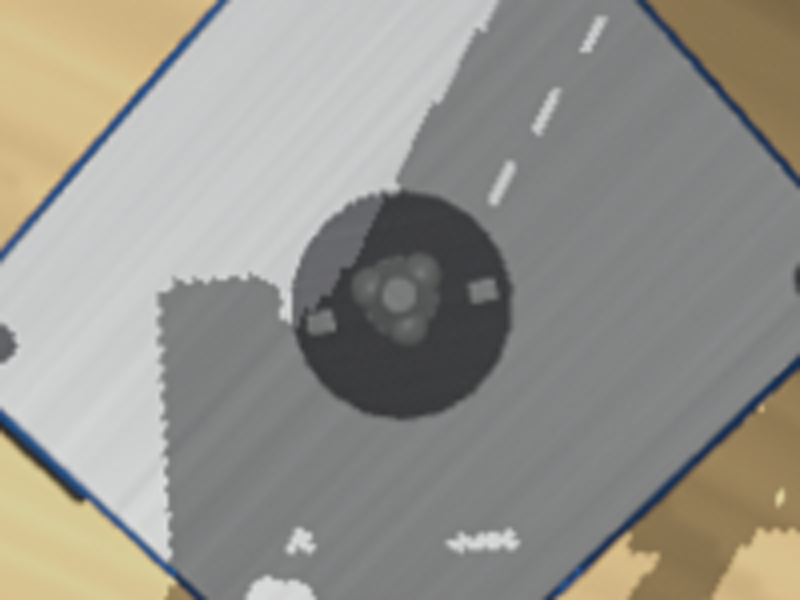

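The crop shows the post tip at (399,295) with its three balls, the flange centred at (402,304), and the dogs at (320,322) and (483,291).

```bash
python3 - <<'E'
from h import *
s,r=st();c=dict(np.load('wrist.npz'))
f=lambda x,y:(156+(x+.5)/4-.5,29+(y+.5)/4-.5)
T=ray(c,[f(399,295)],.097)[0];F=ray(c,[f(402,304)],.037)[0];D=ray(c,[f(320,322),f(483,291)],.042)
print('tip',T,'flange',F,'dogs mid',D.mean(0)); d=D[1]-D[0];print('dog angle',np.degrees(np.arctan2(d[1],d[0])))
A=(T+F)/2
print('units from tip:',((T-s['tool_pos'])@r)/.025,'flange:',((F-s['tool_pos'])@r)/.025, 'scale: cam pos',-cv2.Rodrigues(c['rvec'])[0].T@c['tvec'].ravel()-s['tool_pos'])
c2=read_camera('scene'); W=cloud(c2)
x,y=s['tool_pos'][:2]
cv2.imwrite('pics/s1.png',c2['frame'][:,:,::-1])
E
```

```text
t 5.25 p [ 0.5229 -0.0028  0.1461] x [0.898 0.441 0.002] y [ 0.441 -0.898 -0.002] z [ 0.001  0.002 -1.   ] F [-0.7  2.6 -1.5] T [ 0.2  -0.01  0.04] op 0.05000290994617321 14.999929368495941 q [-0.11 -0.02  1.8   0.    1.36  1.01]
tip [0.59449415 0.02974078 0.097     ] flange [0.59520363 0.02993581 0.037     ] dogs mid [0.59448891 0.02973971 0.042     ]
dog angle -53.4931278248599
units from tip: [3.13967529 0.09723766 1.97097464] flange: [3.16387787 0.1069868  4.37101327] scale: cam pos [0.06400622 0.02669464 0.15586977]
```

move_arm:
  plan:
    - [0,0,0,0.4,0.01,0,40]
    - [0,0,0,0.4,0.02,0,40]
    - [0,0,0,0.4,0.02,0,40]
    - [0,0,0,0.4,0.02,0,40]
    - [0,0,0,0.4,0.02,0,40]
    - [0,0,0,0.4,0.01,0.1,40]
    - [0,0,0,0.4,0,0.2,40]
    - [0,0,0,0.36,0,0.3,40]
    - [0,0,0,0,0,0.2,40]
    - [0,0,0,0,0,0,40]

```text
t: 6.3
tool_pos: [0.5936, 0.0249, 0.1236]
orientation: [-3.06, -0.709, 0.005]
force: [0.2, -0.3, -1.9]
opening: 0.0498
gripper_force: 15.0
```

```bash
python3 - <<'E'
from h import *
s,r=st();print(((np.array([.5950,.0300,.12])-s['tool_pos'])@r)/.025)
c=cam('wrist','w4.png')
E
```

```text
t 6.3 p [0.5936 0.0249 0.1236] x [ 0.898  0.44  -0.003] y [ 0.44  -0.898 -0.001] z [-0.003  0.    -1.   ] F [ 0.2 -0.3 -1.9] T [0.03 0.1  0.05] op 0.04984234807334374 14.999426901340485 q [-0.04  0.19  1.62 -0.    1.34  1.07]
[ 0.14132085 -0.15959774  0.14205892]
```

View pics/w4.png

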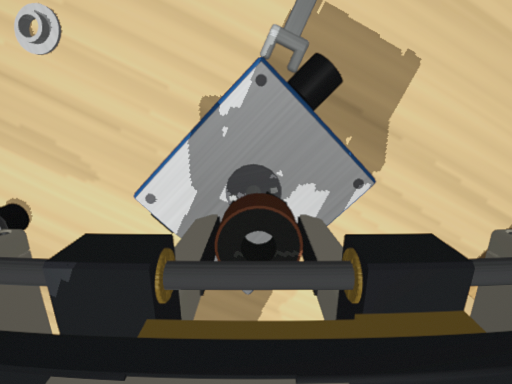

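The drum hangs upright in the fingers at (258,235), with the post axis just ahead. Correct the lateral error and start sliding down.

move_arm:
  plan:
    - [0,0,0,0.07,-0.08,0,40]
    - [0,0,0,0.07,-0.08,0,40]
    - [0,0,0,0,0,0,40]
    - [0,0,0,0,0,0,40]
    - [0,0,0,0,0,0.1,40]
    - [0,0,0,0,0,0.1,40]
    - [0,0,0,0,0,0.1,40]
    - [0,0,0,0,0,0.1,40]
    - [0,0,0,0,0,0.1,40]
    - [0,0,0,0,0,0.05,40]

```text
t: 7.35
tool_pos: [0.5958, 0.0298, 0.1111]
orientation: [-3.061, -0.708, 0.001]
force: [0.4, 0.2, -1.6]
opening: 0.0498
gripper_force: 15.0
```

```bash
python3 - <<'E'
from h import *
s,r=st();print(((np.array([.5950,.0300,.12])-s['tool_pos'])@r)/.025)
E
```

```text
t 7.35 p [0.5958 0.0298 0.1111] x [ 0.898  0.439 -0.001] y [ 0.439 -0.898 -0.   ] z [-0.001  0.    -1.   ] F [ 0.4  0.2 -1.6] T [ 0.01 -0.01  0.02] op 0.04977751126252802 14.99937191605568 q [-0.04  0.21  1.62 -0.    1.31  1.08]
[-0.02444377 -0.01961343 -0.35519087]
```

move_arm:
  plan:
    - [0,0,0,-0.02,-0.02,0.05,40]
    - [0,0,0,0,0,0.1,40]
    - [0,0,0,0,0,0.1,40]
    - [0,0,0,0,0,0.1,40]
    - [0,0,0,0,0,0.1,40]
    - [0,0,0,0,0,0.1,40]
    - [0,0,0,0,0,0.1,40]
    - [0,0,0,0,0,0.1,40]
    - [0,0,0,0,0,0.1,40]
    - [0,0,0,0,0,0.1,40]

```text
t: 8.35
tool_pos: [0.5953, 0.0301, 0.0877]
orientation: [-3.061, -0.708, -0.0]
force: [0.4, 0.7, -1.1]
opening: 0.0499
gripper_force: 15.0
```

move_arm:
  plan:
    - [0,0,0,0,0,0.14,40]
    - [0,0,0,0,0,0.14,40]
    - [0,0,0,0,0,0.14,40]
    - [0,0,0,0,0,0.14,40]
    - [0,0,0,0,0,0.14,40]
    - [0,0,0,0,0,0.12,40]
    - [0,0,0,0,0,0.08,40]
    - [0,0,0,0,0,0.05,40]
    - [0,0,0,0,0,0.02,40]
    - [0,0,0,0,0,0.02,40]

```text
t: 9.35
tool_pos: [0.5954, 0.0301, 0.0632]
orientation: [3.061, 0.708, 0.0]
force: [0.6, -0.4, -0.7]
opening: 0.0501
gripper_force: 15.0
```

move_arm:
  plan:
    - [0,0,0,0,0,0.015,40]
    - [0,0,0,0,0,0.015,40]
    - [0,0,0,0,0,0.015,40]
    - [0,0,0,0,0,0.015,40]
    - [0,0,0,0,0,0.015,40]
    - [0,0,0,0,0,0.015,40]
    - [0,0,0,0,0,0.015,40]
    - [0,0,0,0,0,0.015,40]
    - [0,0,0,0,0,0.015,40]
    - [0,0,0,0,0,0.015,40]

```text
t: 10.35
tool_pos: [0.5953, 0.0301, 0.0594]
orientation: [-3.061, -0.708, -0.0]
force: [-0.9, 0.9, -2.5]
opening: 0.0498
gripper_force: 15.0
```

move_arm:
  plan:
    - [0,0,0,0,0,0.01,40]
    - [0,0,0,0,0,0.01,40]
    - [0,0,0,0,0,0.01,40]
    - [0,0,0,0,0,0.01,40]
    - [0,0,0,0,0,0.01,40]
    - [0,0,0,0,0,0.01,40]
    - [0,0,0,0,0,0.01,40]
    - [0,0,0,0,0,0.01,40]
    - [0,0,0,0,0,0.01,40]
    - [0,0,0,0,0,0.01,40]

```text
t: 11.35
tool_pos: [0.5953, 0.0301, 0.0568]
orientation: [-3.061, -0.708, 0.0]
force: [0.1, 0.1, -1.7]
opening: 0.05
gripper_force: 15.0
```

move_arm:
  plan:
    - [0,0,0,0,0,0.01,40]
    - [0,0,0,0,0,0.01,40]
    - [0,0,0,0,0,0.01,40]
    - [0,0,0,0,0,0.01,40]
    - [0,0,0,0,0,0.01,40]
    - [0,0,0,0,0,0.01,40]
    - [0,0,0,0,0,0.01,40]
    - [0,0,0,0,0,0.01,40]
    - [0,0,0,0,0,0.01,40]
    - [0,0,0,0,0,0.01,40]

```text
t: 12.35
tool_pos: [0.5954, 0.0301, 0.055]
orientation: [3.061, 0.708, 0.0]
force: [-4.4, -0.3, 5.8]
opening: 0.05
gripper_force: 15.0
```

Contact of 7.5 N at TCP z = 0.055 matches the fully-home height (0.0553), so the gaps happened to line up with the dogs. Release, lift and check the height.

move_arm:
  plan:
    - [0,0,0,0,0,-0.02,40]
    - [0,0,0,0,0,0,85]
    - [0,0,0,0,0,0,85]
    - [0,0,0,0,0,0,85]
    - [0,0,0,0,0,0,85]
    - [0,0,0,0,0,-0.5,85]
    - [0,0,0,0,0,-0.8,85]
    - [0,0,0,0,0,-1,85]
    - [0,0,0,0,0,-1,85]
    - [0,0,0,0,0,-0.5,85]

```text
t: 13.35
tool_pos: [0.5969, 0.03, 0.1537]
orientation: [3.06, 0.708, 0.007]
force: [0.5, -0.6, 0.9]
opening: 0.085
gripper_force: 0.0
```

```bash
python3 - <<'E'
from h import *
s,r=st()
for n in('wrist','top','scene'):
    c=cam(n,'r1%s.png'%n);W=cloud(c);d=np.hypot(W[...,0]-.595,W[...,1]-.03)
    m=(d>.014)&(d<.021)&(W[...,2]>.05)&(W[...,2]<.1)
    p=(d>.05)&(d<.06)&(W[...,2]>.02)&(W[...,2]<.04)
    if m.sum(): print(n,m.sum(),np.percentile(W[m][:,2],[10,50,90]),'plate',np.median(W[p][:,2]))
    m=(d<.035)&(W[...,2]>.06)&(W[...,2]<.076)
    if m.sum(): print(cv2.minEnclosingCircle(W[m][:,:2].astype(np.float32)))
    q=np.hypot(W[...,0]-.638,W[...,1]-.28)
    m=(q<.03)&(W[...,2]>.010)&(W[...,2]<.02)
    if m.sum()>5: print('hub',m.sum(),cv2.minEnclosingCircle(W[m][:,:2].astype(np.float32)))
print(((np.array([.6376,.2808,.12])-s['tool_pos'])@r)/.025)
E
```

```text
t 13.35 p [0.5969 0.03   0.1537] x [0.898 0.439 0.004] y [ 0.439 -0.898  0.002] z [ 0.005 -0.    -1.   ] F [ 0.5 -0.6  0.9] T [-0.02  0.   -0.01] op 0.08499204395044765 0.0 q [-0.04  0.17  1.59  0.    1.38  1.08]
wrist 834 [0.068972   0.06978837 0.07057007] plate 0.032754183276394226
((0.5954418182373047, 0.028735103085637093), 0.025194978341460228)
hub 421 ((0.6397891044616699, 0.2817733585834503), 0.015541033819317818)
top 81 [0.06626397 0.0686586  0.07079166] plate 0.03150157755810179
((0.5901439785957336, 0.027513744309544563), 0.024413712322711945)
hub 69 ((0.63782799243927, 0.2803021967411041), 0.014389993622899055)
scene 90 [0.06773204 0.06978808 0.07124438] plate 0.03294501761413496
((0.5921890735626221, 0.026686212047934532), 0.027074366807937622)
hub 41 ((0.6371472477912903, 0.2794162929058075), 0.015300880186259747)
[ 5.86439399 -8.29784746  1.35477059]
```

Drum top reads 0.069 m, so it is fully home. On to the collar.

move_arm:
  plan:
    - [0,0,0,0.45,-0.83,0,85]
    - [0,0,0,0.45,-0.83,0,85]
    - [0,0,0,0.45,-0.83,0,85]
    - [0,0,0,0.45,-0.83,0,85]
    - [0,0,0,0.45,-0.83,0,60]
    - [0,0,0,0.45,-0.83,0.1,60]
    - [0,0,0,0.45,-0.83,0.2,60]
    - [0,0,0,0.45,-0.83,0.3,60]
    - [0,0,0,0.45,-0.83,0.3,60]
    - [0,0,0,0.45,-0.83,0.3,60]

```text
t: 14.5
tool_pos: [0.604, 0.2664, 0.1172]
orientation: [3.06, 0.708, -0.005]
force: [0.6, -0.8, 0.2]
opening: 0.0599
gripper_force: 0.0
```

```bash
cat >> h.py <<'E'
def find(guess,lo,hi,rad,R0):
    s,r=st();c=cam('wrist');W=cloud(c);d=np.hypot(W[...,0]-guess[0],W[...,1]-guess[1])
    m=(d<rad)&(W[...,2]>lo)&(W[...,2]<hi);P=W[m];(x,y),q=cv2.minEnclosingCircle(P[:,:2].astype(np.float32))
    # robust: fit of fixed-radius circle to hull points
    print('n',m.sum(),'c',round(x,4),round(y,4),'r',round(q,4),'/',R0,'mean',P.mean(0).round(4),'med mid',((np.percentile(P[:,:2],.5,axis=0)+np.percentile(P[:,:2],99.5,axis=0))/2).round(4))
    print('units to go',((np.array([x,y,0])-s['tool_pos'])@r/.025).round(3)); return c
E
python3 -c "
from h import *
find((.639,.281),.0105,.02,.022,.014);find((.639,.281),.002,.007,.03,.023)"
```

```text
t 14.5 p [0.604  0.2664 0.1172] x [ 0.898  0.439 -0.003] y [ 0.439 -0.898 -0.   ] z [-0.003 -0.001 -1.   ] F [ 0.6 -0.8  0.2] T [-0.03 -0.04 -0.02] op 0.0598958013463026 0.0 q [0.34 0.37 1.42 0.   1.36 1.45]
n 348 c 0.6405 0.2819 r 0.0142 / 0.014 mean [0.6404 0.2819 0.0146] med mid [0.6406 0.2819]
units to go [1.6   0.088 4.683]
t 14.55 p [0.6028 0.2697 0.1156] x [ 0.898  0.441 -0.004] y [ 0.441 -0.898 -0.002] z [-0.005  0.    -1.   ] F [-1.4  0.9 -0.9] T [ 0.04  0.08 -0.01] op 0.06016102305397362 0.0 q [0.34 0.37 1.42 0.   1.36 1.46]
n 1121 c 0.639 0.2814 r 0.0297 / 0.023 mean [0.6414 0.2825 0.0047] med mid [0.6392 0.282 ]
units to go [1.526 0.231 4.618]
```

move_arm:
  plan:
    - [0,0,0,0.26,0.04,0.1,60]
    - [0,0,0,0.26,0.04,0.2,60]
    - [0,0,0,0.26,0.04,0.4,60]
    - [0,0,0,0.26,0.04,0.5,60]
    - [0,0,0,0.26,0.04,0.5,60]
    - [0,0,0,0.26,0.03,0.5,60]
    - [0,0,0,0,0,0.4,60]
    - [0,0,0,0,0,0.22,60]
    - [0,0,0,0,0,0,60]
    - [0,0,0,0,0,0,60]

```text
t: 15.6
tool_pos: [0.6428, 0.2779, 0.0496]
orientation: [-3.061, -0.708, -0.0]
force: [-0.3, 0.1, -0.2]
opening: 0.0599
gripper_force: 0.0
```

```bash
python3 -c "
from h import *
c=find((.640,.282),.0115,.02,.019,.014);cv2.imwrite('pics/w5.png',c['frame'][:,:,::-1])"
```

```text
t 15.6 p [0.6428 0.2779 0.0496] x [0.898 0.439 0.   ] y [ 0.439 -0.898  0.   ] z [ 0.  0. -1.] F [-0.3  0.1 -0.2] T [ 0.04 -0.02  0.04] op 0.05990430681698735 0.0 q [0.33 0.53 1.34 0.   1.27 1.45]
n 578 c 0.6405 0.282 r 0.0144 / 0.014 mean [0.6408 0.2822 0.0145] med mid [0.6406 0.282 ]
units to go [-0.009 -0.187  1.986]
```

View pics/w5.png

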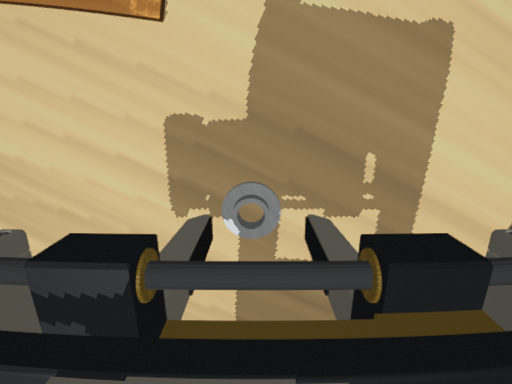

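The collar is between the fingers with its hub at (250,210), slightly left, which is tool −y. Lower and grip it by the hub.

move_arm:
  plan:
    - [0,0,0,0,-0.1,0.2,60]
    - [0,0,0,-0.01,-0.09,0.35,60]
    - [0,0,0,0,0,0.35,60]
    - [0,0,0,0,0,0.3,60]
    - [0,0,0,0,0,0.12,60]
    - [0,0,0,0,0,0,60]
    - [0,0,0,0,0,0,20]
    - [0,0,0,0,0,0,20]
    - [0,0,0,0,0,0,20]
    - [0,0,0,0,0,0,20]

```text
t: 16.65
tool_pos: [0.6408, 0.2821, 0.0168]
orientation: [-3.061, -0.708, -0.001]
force: [-0.6, -0.7, -0.2]
opening: 0.0326
gripper_force: 0.0
```

move_arm:
  plan:
    - [0,0,0,0,0,0,20]
    - [0,0,0,0,0,0,20]
    - [0,0,0,0,0,0,20]
    - [0,0,0,0,0,0,20]
    - [0,0,0,0,0,-0.3,20]
    - [0,0,0,0,0,-0.8,20]
    - [0,0,0,0,0,-1,20]
    - [0,0,0,0,0,-1,20]
    - [0,0,0,0,0,-1,20]
    - [0,0,0,0,0,-0.8,20]

```text
t: 17.65
tool_pos: [0.6408, 0.2821, 0.1411]
orientation: [-3.061, -0.708, -0.002]
force: [-0.5, -0.2, -0.0]
opening: 0.0273
gripper_force: 15.0
```

```bash
python3 - <<'E'
from h import *
s,r=st();print(((np.array([.5950,.0300,.13])-s['tool_pos'])@r)/.025)
E
```

```text
t 17.65 p [0.6408 0.2821 0.1411] x [0.898 0.439 0.001] y [ 0.439 -0.898  0.   ] z [ 0.001  0.    -1.   ] F [-0.5 -0.2 -0. ] T [-0.02 -0.04 -0.06] op 0.027253426259336844 14.999600190203637 q [ 0.34  0.45  1.27 -0.    1.42  1.46]
[-6.07710676  8.25503087  0.43533816]
```

move_arm:
  plan:
    - [0,0,0,-0.67,0.9,0,20]
    - [0,0,0,-0.68,0.92,0,20]
    - [0,0,0,-0.68,0.92,0,20]
    - [0,0,0,-0.68,0.92,0,20]
    - [0,0,0,-0.68,0.92,0,20]
    - [0,0,0,-0.68,0.92,0,20]
    - [0,0,0,-0.67,0.92,0,20]
    - [0,0,0,-0.67,0.92,0.1,20]
    - [0,0,0,-0.67,0.92,0.2,20]
    - [0,0,0,0,0,0.2,20]

```text
t: 18.65
tool_pos: [0.5943, 0.0265, 0.1266]
orientation: [3.061, 0.703, -0.0]
force: [0.3, 1.4, -0.4]
opening: 0.0275
gripper_force: 15.0
```

move_arm:
  plan:
    - [0,0,0,0,0,0,20]
    - [0,0,0,0,0,0,20]
    - [0,0,0,0,0,0,20]
    - [0,0,0,0,0,0,20]
    - [0,0,0,0,0,0,20]
    - [0,0,0,0,0,0,20]
    - [0,0,0,0,0,0,20]
    - [0,0,0,0,0,0,20]
    - [0,0,0,0,0,0,20]
    - [0,0,0,0,0,0,20]

```text
t: 19.65
tool_pos: [0.5946, 0.0297, 0.1264]
orientation: [-3.061, -0.708, 0.0]
force: [-0.2, -0.0, -0.2]
opening: 0.0275
gripper_force: 15.0
```

```bash
python3 - <<'E'
from h import *
s,r=st();print(((np.array([.5950,.0300,.1])-s['tool_pos'])@r)/.025)
E
```

```text
t 19.65 p [0.5946 0.0297 0.1264] x [ 0.898  0.439 -0.   ] y [ 0.439 -0.898 -0.   ] z [-0.  0. -1.] F [-0.2 -0.  -0.2] T [ 0.06  0.02 -0.01] op 0.027505251807995436 14.999839259544387 q [-0.04  0.19  1.62  0.    1.34  1.08]
[ 0.01813208 -0.00492322  1.05589011]
```

move_arm:
  plan:
    - [0,0,0,0.02,0,0.1,20]
    - [0,0,0,0,0,0.1,20]
    - [0,0,0,0,0,0.1,20]
    - [0,0,0,0,0,0.1,20]
    - [0,0,0,0,0,0.1,20]
    - [0,0,0,0,0,0.1,20]
    - [0,0,0,0,0,0.1,20]
    - [0,0,0,0,0,0.1,20]
    - [0,0,0,0,0,0.1,20]
    - [0,0,0,0,0,0.1,20]

```text
t: 20.65
tool_pos: [0.5951, 0.03, 0.1012]
orientation: [3.061, 0.708, 0.0]
force: [-0.6, 0.0, -0.8]
opening: 0.0275
gripper_force: 15.0
```

move_arm:
  plan:
    - [0,0,0,0,0,0.1,20]
    - [0,0,0,0,0,0.1,20]
    - [0,0,0,0,0,0.1,20]
    - [0,0,0,0,0,0.1,20]
    - [0,0,0,0,0,0.08,20]
    - [0,0,0,0,0,0.04,20]
    - [0,0,0,0,0,0.03,20]
    - [0,0,0,0,0,0.02,20]
    - [0,0,0,0,0,0.02,20]
    - [0,0,0,0,0,0.02,20]

```text
t: 21.65
tool_pos: [0.5952, 0.03, 0.0862]
orientation: [3.061, 0.708, 0.0]
force: [-0.3, -0.3, -0.3]
opening: 0.0275
gripper_force: 15.0
```

move_arm:
  plan:
    - [0,0,0,0,0,0.01,20]
    - [0,0,0,0,0,0.01,20]
    - [0,0,0,0,0,0.01,20]
    - [0,0,0,0,0,0.01,20]
    - [0,0,0,0,0,0,20]
    - [0,0,0,0,0,0,20]
    - [0,0,0,0,0,0,20]
    - [0,0,0,0,0,0,20]
    - [0,0,0,0,0,0,20]
    - [0,0,0,0,0,0,20]

```text
t: 22.65
tool_pos: [0.5952, 0.0299, 0.0856]
orientation: [3.061, 0.708, 0.001]
force: [-3.7, -0.0, 5.4]
opening: 0.0277
gripper_force: 15.0
```

Collar seated (z ≈ 0.069, 5 N contact). Release and lift.

move_arm:
  plan:
    - [0,0,0,0,0,-0.01,20]
    - [0,0,0,0,0,0,60]
    - [0,0,0,0,0,0,60]
    - [0,0,0,0,0,0,60]
    - [0,0,0,0,0,-0.3,60]
    - [0,0,0,0,0,-0.6,60]
    - [0,0,0,0,0,-0.8,60]
    - [0,0,0,0,0,-0.6,60]
    - [0,0,0,0,0,-0.4,60]
    - [0,0,0,0,0,0,60]

```text
t: 23.65
tool_pos: [0.5966, 0.0299, 0.1556]
orientation: [3.06, 0.708, 0.006]
force: [0.3, 0.4, 0.2]
opening: 0.0599
gripper_force: 0.0
```

```bash
python3 - <<'E'
from h import *
s,r=st();c=cam('wrist','w6.png');W=cloud(c);d=np.hypot(W[...,0]-.595,W[...,1]-.03)
for a,b,n in((.0105,.0135,'hub'),(.016,.022,'flange')):
    m=(d>a)&(d<b)&(W[...,2]>.05)&(W[...,2]<.1); print(n,m.sum(),np.percentile(W[m][:,2],[10,50,90]))
m=(d<.02)&(W[...,2]>.080)&(W[...,2]<.0865);print(cv2.minEnclosingCircle(W[m][:,:2].astype(np.float32)))
t=np.array([.441,.2565,.12]);print(((t-s['tool_pos'])@r)/.025)
E
```

```text
t 23.65 p [0.5966 0.0299 0.1556] x [0.898 0.439 0.004] y [ 0.439 -0.898  0.002] z [ 0.004 -0.    -1.   ] F [0.3 0.4 0.2] T [-0.01 -0.03 -0.02] op 0.059917971615894565 0.0 q [-0.04  0.16  1.59 -0.    1.39  1.08]
hub 311 [0.07314901 0.08339707 0.08437538]
flange 774 [0.07290155 0.07374299 0.07453244]
((0.5954787135124207, 0.028618844226002693), 0.014219994656741619)
[ -1.61335374 -10.87883284   1.39717277]
```

View pics/w6.png

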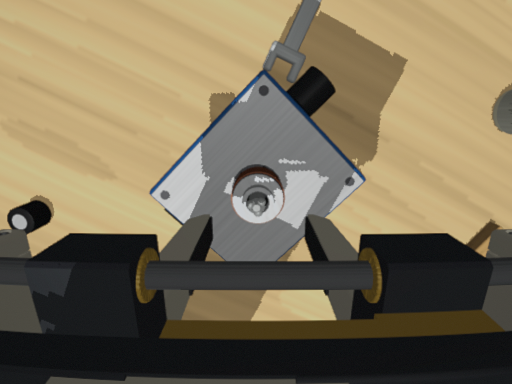

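The collar lies flat on the drum at (258,197) round the post, hub up. The cap is at (30,215). On to the cap.

move_arm:
  plan:
    - [0,0,0,-0.32,-1,0,60]
    - [0,0,0,-0.32,-1,0,60]
    - [0,0,0,-0.32,-1,0,60]
    - [0,0,0,-0.32,-1,0,60]
    - [0,0,0,-0.32,-1,0,60]
    - [0,0,0,-0.32,-1,0,60]
    - [0,0,0,-0.32,-1,0.2,60]
    - [0,0,0,-0.32,-1,0.3,60]
    - [0,0,0,-0.32,-1,0.3,60]
    - [0,0,0,-0.32,-1,0.3,60]

```text
t: 24.7
tool_pos: [0.4119, 0.2198, 0.124]
orientation: [3.061, 0.708, -0.003]
force: [-0.7, 0.0, -0.6]
opening: 0.0602
gripper_force: 0.0
```

```bash
python3 -c "
from h import *
find((.440,.256),.026,.036,.025,.017);st()"
```

```text
t 24.7 p [0.4119 0.2198 0.124 ] x [ 0.898  0.439 -0.002] y [ 0.439 -0.898 -0.   ] z [-0.002 -0.001 -1.   ] F [-0.7  0.  -0.6] T [-0.04 -0.    0.03] op 0.06018675888597907 0.0 q [ 0.38 -0.16  1.97  0.    1.33  1.5 ]
n 1073 c 0.4394 0.2565 r 0.0172 / 0.017 mean [0.4401 0.2564 0.0308] med mid [0.4398 0.2564]
units to go [ 1.644 -0.835  4.956]
t 24.75 p [0.4088 0.2216 0.1223] x [ 0.898  0.44  -0.005] y [ 0.44  -0.898 -0.002] z [-0.005  0.    -1.   ] F [-2.3  2.6 -2. ] T [0.11 0.08 0.04] op 0.05977102246837693 0.0 q [ 0.38 -0.16  1.97  0.    1.33  1.5 ]
```

move_arm:
  plan:
    - [0,0,0,0.28,-0.12,0.1,60]
    - [0,0,0,0.28,-0.12,0.2,60]
    - [0,0,0,0.28,-0.12,0.3,60]
    - [0,0,0,0.28,-0.12,0.4,60]
    - [0,0,0,0.28,-0.12,0.4,60]
    - [0,0,0,0.28,-0.11,0.4,60]
    - [0,0,0,0,0,0.4,60]
    - [0,0,0,0,0,0.2,60]
    - [0,0,0,0,0,0,60]
    - [0,0,0,0,0,0,60]

```text
t: 25.75
tool_pos: [0.4434, 0.2536, 0.0654]
orientation: [3.061, 0.708, -0.0]
force: [-0.2, -0.3, -0.3]
opening: 0.0602
gripper_force: 0.0
```

```bash
python3 -c "
from h import *
find((.440,.256),.028,.036,.02,.017);st()"
```

```text
t 25.75 p [0.4434 0.2536 0.0654] x [ 0.898  0.439 -0.   ] y [ 0.439 -0.898  0.   ] z [-0. -0. -1.] F [-0.2 -0.3 -0.3] T [-0.01  0.02 -0.01] op 0.060198817993438375 0.0 q [ 0.42  0.04  1.9  -0.    1.21  1.54]
n 1516 c 0.4394 0.2562 r 0.0172 / 0.017 mean [0.4403 0.2566 0.0308] med mid [0.4397 0.2563]
units to go [-0.099 -0.165  2.617]
t 25.8 p [0.4436 0.2537 0.0658] x [0.898 0.439 0.001] y [ 0.439 -0.898  0.   ] z [ 0.  0. -1.] F [-0.4  0.4  0.2] T [-0.03 -0.    0.  ] op 0.06001453546618138 0.0 q [ 0.42  0.04  1.9  -0.    1.21  1.54]
```

move_arm:
  plan:
    - [0,0,0,-0.05,-0.09,0.2,60]
    - [0,0,0,-0.05,-0.08,0.4,60]
    - [0,0,0,0,0,0.4,60]
    - [0,0,0,0,0,0.4,60]
    - [0,0,0,0,0,0.25,60]
    - [0,0,0,0,0,0.13,60]
    - [0,0,0,0,0,0,60]
    - [0,0,0,0,0,0,25]
    - [0,0,0,0,0,0,25]
    - [0,0,0,0,0,0,25]
  force: 40

```text
t: 26.8
tool_pos: [0.4396, 0.2567, 0.0214]
orientation: [-3.061, -0.708, -0.001]
force: [0.7, -0.5, 0.2]
opening: 0.0405
gripper_force: 0.0
```

move_arm:
  plan:
    - [0,0,0,0,0,0,25]
    - [0,0,0,0,0,0,25]
    - [0,0,0,0,0,0,25]
    - [0,0,0,0,0,0,25]
    - [0,0,0,0,0,-0.4,25]
    - [0,0,0,0,0,-0.8,25]
    - [0,0,0,0,0,-1,25]
    - [0,0,0,0,0,-1,25]
    - [0,0,0,0,0,-1,25]
    - [0,0,0,0,0,-0.8,25]

```text
t: 27.8
tool_pos: [0.4394, 0.2566, 0.1479]
orientation: [-3.061, -0.708, -0.002]
force: [-0.0, -0.4, -1.1]
opening: 0.0334
gripper_force: 40.0
```

```bash
python3 - <<'E'
from h import *
s,r=st();print(((np.array([.5950,.0300,.13])-s['tool_pos'])@r)/.025)
E
```

```text
t 27.8 p [0.4394 0.2566 0.1479] x [0.898 0.439 0.001] y [ 0.439 -0.898  0.   ] z [ 0.001  0.    -1.   ] F [-0.  -0.4 -1.1] T [-0.02  0.02 -0.03] op 0.03344996365831036 39.999805223196745 q [ 0.43 -0.06  1.84 -0.    1.37  1.54]
[ 1.60800408 10.87622991  0.72051455]
```

move_arm:
  plan:
    - [0,0,0,0.16,0.99,0,25]
    - [0,0,0,0.16,0.99,0,25]
    - [0,0,0,0.16,0.99,0,25]
    - [0,0,0,0.16,0.99,0,25]
    - [0,0,0,0.16,0.99,0,25]
    - [0,0,0,0.16,0.99,0,25]
    - [0,0,0,0.16,0.99,0,25]
    - [0,0,0,0.16,0.99,0,25]
    - [0,0,0,0.16,0.99,0,25]
    - [0,0,0,0.16,0.99,0,25]

```text
t: 28.8
tool_pos: [0.5842, 0.0508, 0.1462]
orientation: [-3.061, -0.708, 0.001]
force: [-0.4, 0.7, -1.0]
opening: 0.0336
gripper_force: 40.0
```

move_arm:
  plan:
    - [0,0,0,0,0.5,0,25]
    - [0,0,0,0,0.4,0,25]
    - [0,0,0,0,0.07,0.1,25]
    - [0,0,0,0,0,0.2,25]
    - [0,0,0,0,0,0.2,25]
    - [0,0,0,0,0,0.1,25]
    - [0,0,0,0,0,0,25]
    - [0,0,0,0,0,0,25]
    - [0,0,0,0,0,0,25]
    - [0,0,0,0,0,0,25]

```text
t: 29.8
tool_pos: [0.5947, 0.03, 0.1312]
orientation: [3.061, 0.708, 0.001]
force: [-0.4, 0.0, -0.6]
opening: 0.0338
gripper_force: 40.0
```

```bash
python3 - <<'E'
from h import *
s,r=st();print(((np.array([.5947,.0299,.1])-s['tool_pos'])@r)/.025)
E
```

```text
t 29.8 p [0.5947 0.03   0.1312] x [0.898 0.439 0.   ] y [ 0.439 -0.898  0.   ] z [ 0.001 -0.    -1.   ] F [-0.4  0.  -0.6] T [0.06 0.05 0.04] op 0.03378790849697331 39.99992393888533 q [-0.04  0.18  1.61 -0.    1.35  1.08]
[-0.00340555  0.0033777   1.24736691]
```

move_arm:
  plan:
    - [0,0,0,0,0,0.1,25]
    - [0,0,0,0,0,0.1,25]
    - [0,0,0,0,0,0.1,25]
    - [0,0,0,0,0,0.07,25]
    - [0,0,0,0,0,0.05,25]
    - [0,0,0,0,0,0.05,25]
    - [0,0,0,0,0,0.04,25]
    - [0,0,0,0,0,0.04,25]
    - [0,0,0,0,0,0.04,25]
    - [0,0,0,0,0,0.02,25]

```text
t: 30.8
tool_pos: [0.5946, 0.03, 0.1156]
orientation: [-3.061, -0.708, -0.0]
force: [-0.2, 0.1, 0.4]
opening: 0.0335
gripper_force: 40.0
```

move_arm:
  plan:
    - [0,0,0,0,0,0.02,25]
    - [0,0,0,0,0,0.02,25]
    - [0,0,0,0,0,0.02,25]
    - [0,0,0,0,0,0.02,25]
    - [0,0,0,0,0,0.02,25]
    - [0,0,0,0,0,0.02,25]
    - [0,0,0,0,0,0,25]
    - [0,0,0,0,0,0,25]
    - [0,0,0,0,0,0,25]
    - [0,0,0,0,0,0,25]

```text
t: 31.8
tool_pos: [0.5951, 0.0302, 0.1143]
orientation: [3.061, 0.709, 0.003]
force: [-4.6, 1.2, 10.8]
opening: 0.0336
gripper_force: 40.0
```

move_arm:
  plan:
    - [0,0,0,0,0,0.02,25]
    - [0,0,0,0,0,0.02,25]
    - [0,0,0,0,0,0.02,25]
    - [0,0,0,0,0,0,25]
    - [0,0,0,0,0,0,25]
    - [0,0,0,0,0,0,25]
    - [0,0,0,0,0,0,25]
    - [0,0,0,0,0,0,25]
    - [0,0,0,0,0,0,25]
    - [0,0,0,0,0,0,25]

```text
t: 32.8
tool_pos: [0.595, 0.0303, 0.1119]
orientation: [-3.061, -0.708, -0.002]
force: [-1.7, 2.3, 5.7]
opening: 0.034
gripper_force: 40.0
```

move_arm:
  plan:
    - [0,0,0,0,0,0.02,25]
    - [0,0,0,0,0,0.02,25]
    - [0,0,0,0,0,0.02,25]
    - [0,0,0,0,0,0.02,25]
    - [0,0,0,0,0,0.02,25]
    - [0,0,0,0,0,0.02,25]
    - [0,0,0,0,0,0.02,25]
    - [0,0,0,0,0,0,25]
    - [0,0,0,0,0,0,25]
    - [0,0,0,0,0,0,25]

```text
t: 33.8
tool_pos: [0.5948, 0.0302, 0.1079]
orientation: [-3.061, -0.708, -0.001]
force: [-0.6, 1.7, 4.9]
opening: 0.0336
gripper_force: 40.0
```

move_arm:
  plan:
    - [0,0,0,0,0,0.02,25]
    - [0,0,0,0,0,0.02,25]
    - [0,0,0,0,0,0.02,25]
    - [0,0,0,0,0,0.02,25]
    - [0,0,0,0,0,0.02,25]
    - [0,0,0,0,0,0.02,25]
    - [0,0,0,0,0,0,25]
    - [0,0,0,0,0,0,25]
    - [0,0,0,0,0,0,25]
    - [0,0,0,0,0,0,25]

```text
t: 34.8
tool_pos: [0.5945, 0.0299, 0.1046]
orientation: [3.061, 0.708, -0.0]
force: [0.5, 0.2, -0.8]
opening: 0.0334
gripper_force: 40.0
```

move_arm:
  plan:
    - [0,0,0,0,0,0.012,25]
    - [0,0,0,0,0,0.012,25]
    - [0,0,0,0,0,0.012,25]
    - [0,0,0,0,0,0.012,25]
    - [0,0,0,0,0,0.008,25]
    - [0,0,0,0,0,0,25]
    - [0,0,0,0,0,0,25]
    - [0,0,0,0,0,0,25]
    - [0,0,0,0,0,0,25]
    - [0,0,0,0,0,0,25]

```text
t: 35.8
tool_pos: [0.5949, 0.03, 0.1042]
orientation: [3.061, 0.708, 0.001]
force: [-2.9, 0.3, 7.3]
opening: 0.0334
gripper_force: 40.0
```

move_arm:
  plan:
    - [0,0,0,0,0,0.008,25]
    - [0,0,0,0,0,0.008,25]
    - [0,0,0,0,0,0,25]
    - [0,0,0,0,0,0,25]
    - [0,0,0,0,0,0,25]
    - [0,0,0,0,0,0,25]
    - [0,0,0,0,0,0,25]
    - [0,0,0,0,0,0,25]
    - [0,0,0,0,0,0,25]
    - [0,0,0,0,0,0,25]

```text
t: 36.8
tool_pos: [0.595, 0.03, 0.1042]
orientation: [3.06, 0.708, 0.002]
force: [-3.6, 0.4, 8.4]
opening: 0.0334
gripper_force: 40.0
```

move_arm:
  plan:
    - [0,0,0,0,0,0.01,25]
    - [0,0,0,0,0,0,25]
    - [0,0,0,0,0,0,25]
    - [0,0,0,0,0,0,25]
    - [0,0,0,0,0,0,25]
    - [0,0,0,0,0,0,25]
    - [0,0,0,0,0,0,25]
    - [0,0,0,0,0,0,25]
    - [0,0,0,0,0,0,25]
    - [0,0,0,0,0,0,25]

```text
t: 37.8
tool_pos: [0.595, 0.03, 0.1042]
orientation: [3.06, 0.708, 0.002]
force: [-4.8, 0.3, 11.1]
opening: 0.0334
gripper_force: 40.0
```

move_arm:
  plan:
    - [0,0,0,0,0,-0.02,25]
    - [0,0,0,0,0,-0.02,25]
    - [0,0,0,0,0,0,70]
    - [0,0,0,0,0,0,70]
    - [0,0,0,0,0,0,70]
    - [0,0,0,0,0,0,70]
    - [0,0,0,0,0,-0.3,70]
    - [0,0,0,0,0,-0.6,70]
    - [0,0,0,0,0,-0.8,70]
    - [0,0,0,0,0,-0.8,70]

```text
t: 38.8
tool_pos: [0.5948, 0.03, 0.1682]
orientation: [3.06, 0.708, 0.001]
force: [0.4, 0.0, -0.8]
opening: 0.07
gripper_force: 0.0
```

```bash
python3 - <<'E'
from h import *
s,r=st()
for n in('wrist','scene'):
    c=cam(n);W=cloud(c);d=np.hypot(W[...,0]-.595,W[...,1]-.03);z=W[...,2]
    m=(d<.022)&(z>.106)&(z<.12);print(n,m.sum(),W[m].mean(0),cv2.minEnclosingCircle(W[m][:,:2].astype(np.float32)) if m.sum() else 0)
    m=(d>.018)&(d<.022)&(z>.05)&(z<.1);print(m.sum(),np.percentile(z[m],[10,50,90]))
    if n=='wrist':cv2.imwrite('pics/w7.png',c['frame'][:,:,::-1])
E
```

```text
t 38.8 p [0.5948 0.03   0.1682] x [0.898 0.439 0.001] y [ 0.439 -0.898  0.   ] z [ 0.001 -0.    -1.   ] F [ 0.4  0.  -0.8] T [-0.04  0.04  0.01] op 0.07003227606845419 0.0 q [-0.04  0.15  1.58  0.    1.41  1.08]
wrist 1348 [0.59631891 0.02946205 0.11355853] ((0.5950618386268616, 0.028924189507961273), 0.017194882035255432)
330 [0.07278514 0.07375637 0.07462816]
scene 139 [0.59491381 0.02665994 0.11303456] ((0.5938008427619934, 0.029329169541597366), 0.01951378956437111)
100 [0.05430624 0.07166163 0.07539828]
```

View pics/w7.png

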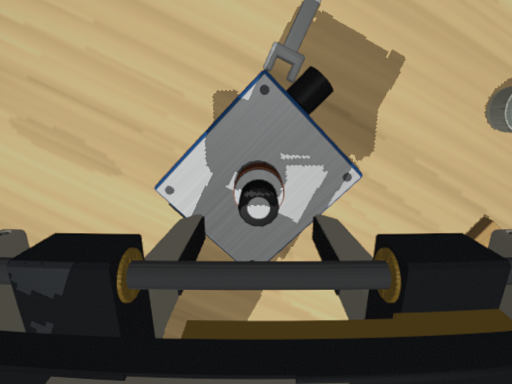

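The cap is home at (259,203): its top reads 0.113 m, as it should be, and the collar flange 0.073 m. The gripper is open and clear, so I am handing in.

```bash
python3 -c "
from plant import *
print(close_job())"
```

```text
the job is handed in; nothing more can be done
None
```

The drum is home over the dogs, the collar is on it hub up, and the cap is snapped on. The cap was pressed at about 8–11 N for over a second and released, and the job was handed in at about 39 s; no verdict was returned.

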